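# Get the spice jar out of the child-locked cupboard

## Robot

A 7-joint arm with a two-finger parallel gripper is mounted at the origin on a cart in front of the work surface, level with it; the furniture and walls round the work are solid. World frame = base frame: x ahead of the robot, y to its left, z up, the work surface at z = 0. Lengths are in m, angles in rad, forces in N, time in s.
With the tool pointing down it reaches from about 0.425 to 0.875 m from the base axis. Payload 8.4 kg.
Tool frame: the origin (TCP) lies midway between the tips of the shut fingers; the grasp point (between the pads) lies 19 mm behind it; z points along the fingers, y is the line along which they close (so a half turn about z gives the same grasp; the last joint's range is limited). The gripper opens to 87 mm and grips with 3 to 60 N. Pads are 19 mm wide; open, the fingers measure 117 mm over their backs; the gripper's body (75 mm by 190 mm) begins 51 mm behind the grasp point.
Start: joints at [-1.331, 0.333, 0.04, 1.465, -0.013, 1.343, -0.059], TCP at [0.216, 0.613, 0.223] pointing down, gripper open.
Joint ranges: [-2.58, 2.58], [-0.38, 2.09], [-1.3, 1.39], [0.25, 2.4], [-1.5, 4.64], [0.08, 2.09], [-2.65, 2.65]. Speed limits (rad/s): [2.22, 2.22, 2.79, 2.79, 3.14, 3.14, 3.14].

## Interface

Orientations are given as [roll, pitch, yaw] about the fixed x, y, z axes, in that order (R = Rz(yaw) Ry(pitch) Rx(roll)).
In Python, from workcell import * gives the robot as it stands.
- The arm moves only by the tool apply_moves, never from a script. Its argument "motion" is a list of rows, each a list of 4 numbers: the shift along the tool's x, y, z each as a share of 0.04 m, from -1 to 1, then the turn about the tool's z as a share of 0.08 rad, from -1 to 1. A call has 1 to 20 rows; each row shifts and turns the commanded pose from where the row before left it, along the tool's axes as they then stand; what a row does not reach is not made up. A row lasts 1/12 s, in which the tool goes at most 41.7 mm and 7.16 degrees, less where a joint would pass 70% of its speed; a pose out of reach is approached as far as the arm can. A call with a number of a shift or a turn outside -1 to 1 is refused whole. A call with a gripper value outside its range is refused whole. "fingers" is the opening, from 0 (shut) to 1 (fully open), set as the call begins (left out, the last holds). The fingers move at their own pace and stop on an object; "newtons" is the grip in N (left out, the last holds). Time passes only in rows, so rows that do not move let the fingers close. It gives the time, the measured TCP pose, the force, the opening and the grip force at its end, in the units of the state.
- read_state(): the state, without advancing time (a new reading comes with each control period).
- capture(name): name is "scene" or "side" or "wrist"; returns (picture, depth): 400x640x3 uint8, red, green, blue; 400x640 float32, m along the optical axis (not along the pixel's ray), 0 where there is no reading.
- get_calibration(name): a dict with "camera_matrix" (3x3 intrinsics, pixels), "pose" (4x4, takes a point from camera to world coordinates). Camera axes: x right, y up, looking along -z (the intrinsics and any distortion apply to the point x, -y, -z); pixel columns grow to the right and rows downward; lengths in m; the calibration is good to about 2 mm. A picture is of the moment at which its call begins: read the wrist's pose just before it. get_calibration takes no time and is no camera call; for the wrist camera it gives the pose at the moment of the call.
- finish_job(): hands the job in; it is judged then, once.
Trained networks look in the newest picture that a camera, given by its name, has taken for a name from the list of things; names that differ only in an ending like _2 or _b are one class to them, and where a whole thing is asked for, a point or a joint stands for the part that bears it (a point fixed in the world has none). Each returns a list of dicts, best first, with "score" (0 to 1); they miss things now and then, are a little off and sometimes report something else, mostly with a low value. They report only what shows in the picture. A call takes as long as a camera call. They do not tell look-alikes from the thing itself.
- find_in(query, camera): "location" ([x, y, z] in m, in the coordinates of the camera as it stood for that picture, good to about 4 mm: the middle of the surface that is visible of it).
- masks_of(query, camera): "region" (400x640 bool, what is visible of it).
The state is a dict: "time": time; "joint_pos": joint angles; "qd": joint speeds; "effort": joint torques, N m; "tool_pos": TCP position; "ee_rot": TCP orientation; "ft_force": force on the tool from outside, world axes, zero at the start; "wrist_torque": the same for the moment, N m; "width": finger opening in m; "grip_force": force on a finger pad.
Only numpy, scipy, OpenCV 4.12 (cv2) and the standard library are available. Lean on these libraries where they do the work, as an engineer would, in place of code of your own. Each camera call takes 0.05 s, during which the arm holds its last target. There are 200 camera calls.

## Task

The little cupboard's door stands ajar, held by its child-safety catch: press the catch down through the gap and, while it is down, pull the door wide open. Then take the spice jar out of the rack on the inside of the door and stand it upright on the chopping board, leaving the tin in the rack, the door wide open and everything else on the worktop where it is.

Things in the scene. Friction and masses are not known exactly. Their poses are not given: they have to be found in the camera images.
- cupboard: small wooden tabletop cupboard, fixed to the worktop, 250 wide (y) x 140 deep (x) x 200 high (mm), roof 12 thick. Origin: on the worktop, under the middle of its front edge; at yaw 0 its front faces -x and the box reaches 140 to +x. The door covers the front, hinged at the left (+y).
- cupboard_door (a joint): door angle, rad: 0 shut, grows as the free (right) edge swings out toward the robot, 1.75 at most. Starts ajar at about 0.3; the catch stops it at about 0.34 unless it is pressed down; from 0.45 on the catch is clear and may be let go. The hinge is lightly stiff (0.12 N m): the door stays where it is left.
- door_hinge (a point): point on the hinge line at the door's top edge (z = 188 mm), in the plane of its inner face. Axes are the door's: x square to the door, to the inside; y from free edge to hinge; z up. The panel runs from here 250 mm along -y, is 16 thick (to -x) and reaches down to z = 30. Outside, near the free edge, an upright bar handle.
- door_edge (a point): top of the door's free edge, inner face, 250 mm from the hinge line (axes as door_hinge).
- cupboard_catch (a joint): angle of the catch, rad: 0 at rest (up, hooked), grows as its pad is pressed down, 0.45 at most; sprung up, about 3 to 7 N on the pad. It must be down by 0.15 for its barb to pass under the strike lip, which hangs 19 mm below the cupboard's roof, 3 to 9 mm behind the front edge.
- catch_pad (a point): middle of the top of the catch's thumb pad, z = 168 mm at rest; press it straight down. The pad is 20 wide and runs 28 to 54 mm from the door's inner face (x of the door), 205 from the hinge line, on a plastic arm 14 wide that turns on a pivot 6 mm from the inner face and ends in an upward barb 93 mm from it, under the roof.
- catch_block (a point): middle of the front of the fixed block over the catch's pivot, on the door's inner face: 18 mm deep, 32 wide, z = 148 to 180 (point at z = 174), 205 from the hinge line; axes as door_hinge. A finger that holds the pad down can pull the door by this block. The free gap from here to the cupboard's front is about 40 mm with the door ajar.
- rack_mid (a point): middle of the floor (top side, z = 70 mm) of the steel rack on the door's inner face; axes as door_hinge. Two bays side by side, each 66 square, centres 41.5 mm either way along the door, 52 from its inner face; jar and tin stand in them, either way round. Rack 157 long, from 15 to 89 mm off the inner face, rails up to z = 120.
- spice_jar: round glass spice jar with a screw cap, 46 diameter x 106 high (mm), 0.11 kg, the taller and slimmer thing in the rack; origin at the middle of its underside, z up.
- tin: round food tin, 57 diameter x 72 high (mm), in the other bay of the rack; origin at the middle of its underside.
- board: wooden chopping board, lying firm across the sink cover edge (top at z = 25), 230 (x) x 340 (y) x 22 (mm); origin at the middle of its underside. Its left (+y) half is free, onion and garlic lie on its right half.
- onion: onion on the board, 78 across, 85 high (mm); origin at its underside.
- garlic: garlic bulb on the board, 53 across and high (mm); origin at its underside.
There are look-alikes about, which are no part of the job. What is meant by the spice_jar is not blue or turquoise, and is the larger of those in its own colour.

How it is judged:
On the way, in this order (a step that is already met when the one before it is completed fails the run):
1. the catch is pressed down while it still holds the door ajar (value of joint cupboard_catch above 0.1 rad and value of joint cupboard_door below 0.42 rad), for 0.04 s.
2. the door is pulled wide open (over 1.1 rad) with the jar still in its rack (value of joint cupboard_door above 1.1 rad and distance between spice_jar and rack_mid below 0.075 m), for 0.1 s.
At the end, for the whole second after the job is handed in: The spice jar stands upright (within 0.1 rad) and at rest on the chopping board, its underside's middle over the board; the door stands open by more than 1.1 rad, and the tin is upright in the door rack (x of spice_jar in the frame of board between -0.11 and 0.11 m and y of spice_jar in the frame of board between -0.165 and 0.165 m and z of spice_jar in the frame of board between 0.017 and 0.028 m and angle between spice_jar's own z axis and vertical below 0.1 rad and linear speed of spice_jar below 0.02 m/s and value of joint cupboard_door above 1.1 rad and distance between tin and rack_mid below 0.075 m and angle between tin's own z axis and vertical below 0.2 rad); the robot touches nothing.
It fails at once if the onion is pushed more than 30 mm or knocked over (distance of onion from where it was at the start of the episode above 0.03 m or angle between onion's own z axis and vertical above 0.6 rad).
It fails at once if the garlic is pushed more than 30 mm or knocked over (distance of garlic from where it was at the start of the episode above 0.03 m or angle between garlic's own z axis and vertical above 0.6 rad).
It also fails if it takes over 51 s, if anything falls off the work surface, if the arm or the gripper's body presses on something with over 40 N, if the wrist force passes 120 N, or if a joint passes its speed limit or range.

## Working session

There is one attempt and no reset: what is moved stays moved. The work goes in short steps, Python scripts to look and compute and a tool call to move; the robot and the scene stay as the last step left them, time stands still between calls to the robot, and variables do not carry over. Pictures are saved under pics/ and viewed, at most 10 in all, crops included, and the job is handed in when it is done.

Besides the shell and the picture viewer there is one more tool, called after "Emit:" as a command line: name --pt "numbers of a row" for each row, then --argument value for the rest. apply_moves: Moves the arm, as the interface text tells. Shift numbers are shares of 0.04 m and turn numbers shares of 0.08 rad, none past 1 either way. Its arguments: {"type":"object","properties":{"motion":{"type":"array","items":{"type":"array","items":{"type":"number","minimum":-1,"maximum":1}}},"fingers":{"type":"number"},"newtons":{"type":"number"}},"required":["motion"]}

```bash
mkdir -p pics; ls; cat > h.py <<'E'
from workcell import *
import numpy as np, cv2
def world(name,p):
    T=np.array(get_calibration(name)["pose"]); return (T@np.r_[p,1])[:3]
def cloud(name,depth):
    c=get_calibration(name);K=np.array(c["camera_matrix"]);T=np.array(c["pose"])
    v,u=np.mgrid[0:400,0:640]; z=depth
    P=np.stack([(u-K[0,2])/K[0,0]*z,-(v-K[1,2])/K[1,1]*z,-z],-1)
    return P@T[:3,:3].T+T[:3,3]
E
python3 - <<'E'
from h import *
ims=[]
for n in ["scene","side"]:
    im,d=capture(n); np.save(n+"_d.npy",d); cv2.imwrite(n+".png",im[:,:,::-1])
    cv2.imwrite("pics/%s0.png"%n,im[:,:,::-1])
    for q in ["cupboard","cupboard_door","cupboard_catch","spice_jar","tin","board","onion","garlic"]:
        print(n,q,[(round(r["score"],2),world(n,r["location"]).round(3).tolist()) for r in find_in(q,n)][:4])
s=read_state();print(s)
E
```

```text
pics
scene cupboard []
scene cupboard_door []
scene cupboard_catch []
scene spice_jar []
scene tin []
scene board []
scene onion []
scene garlic []
side cupboard [(0.91, [0.681, 0.13, 0.205]), (0.58, [0.6, 0.095, 0.143])]
side cupboard_door [(0.81, [0.604, 0.095, 0.146])]
side cupboard_catch [(0.6, [0.634, 0.009, 0.166])]
side spice_jar [(0.82, [0.534, -0.08, 0.066]), (0.67, [0.661, -0.084, 0.111]), (0.58, [0.639, 0.069, 0.148]), (0.57, [0.609, -0.08, 0.071])]
side tin []
side board [(0.59, [0.499, -0.294, 0.022])]
side onion [(0.57, [0.558, -0.391, 0.077])]
side garlic [(0.44, [0.44, -0.427, 0.054])]
{'time': 0.9, 'joint_pos': array([-1.33117846,  0.33320638,  0.03988555,  1.46535566, -0.01340769,
        1.34327598, -0.05852217]), 'qd': array([ 1.18493602e-03, -1.01549523e-03,  2.05231213e-03, -5.01216820e-04,
        3.16286639e-06, -4.12680126e-04, -1.29354480e-03]), 'effort': array([ 1.44519086e-04, -6.56102157e+01,  1.33239090e+00, -4.04054189e+01,
       -6.02283678e-02,  3.49823863e-02, -2.92248444e-05]), 'tool_pos': array([0.21604123, 0.61304833, 0.22256329]), 'ee_rot': array([ 3.14157368e+00, -2.08759572e-05,  2.80273451e+00]), 'ft_force': array([-0.74459156, -0.18209752,  0.16110014]), 'wrist_torque': array([ 0.03804037,  0.00564685, -0.00465108]), 'grip_force': 0.0, 'width': 0.08705994414486538}
```

View pics/scene0.png

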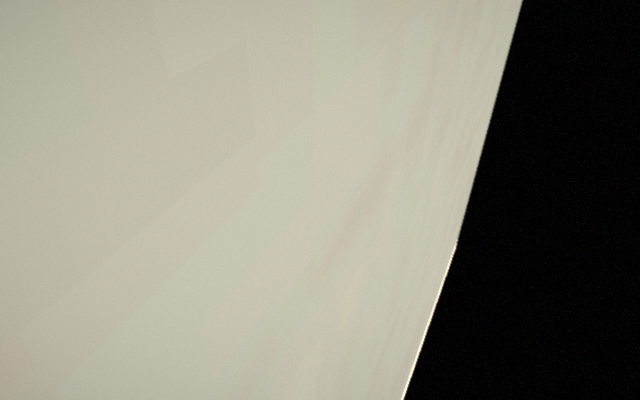

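View pics/side0.png

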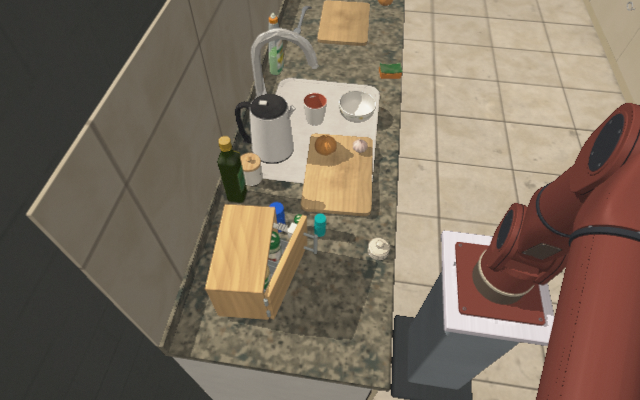

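The scene camera is blocked by the arm. The side view shows the cupboard at (245,260), its door at (288,265), the catch at about (293,228), the jar with a green cap in the rack near (272,243), and the board at (340,175) with the onion and garlic on its far half. Next I'll measure the roof, the door's top edge and the board from depth.

```bash
python3 - <<'E'
from h import *
d=np.load("side_d.npy"); P=cloud("side",d); im=cv2.imread("side.png")
def box(m):
    n,l,s,c=cv2.connectedComponentsWithStats(m.astype(np.uint8)); 
    for i in np.argsort(-s[1:,4])[:2]+1:
        q=P[l==i]; r=cv2.minAreaRect((q[:,:2]*1000).astype(np.float32))
        print(s[i].tolist(),c[i].round(),"ctr",np.round(r[0]),"size",np.round(r[1]),"ang",round(r[2],1),"z",q[:,2].mean().round(4)); print(cv2.boxPoints(r).round().tolist())
near=(P[...,0]>.4)&(P[...,0]<.95)&(abs(P[...,1])<.4)&(d>0)
print("roof");box(near&(P[...,2]>.194)&(P[...,2]<.206))
print("doortop");box(near&(P[...,2]>.181)&(P[...,2]<.1935))
print("board");box((P[...,2]>.018)&(P[...,2]<.032)&(P[...,0]>.2)&(P[...,0]<.8)&(P[...,1]<0)&(P[...,1]>-.7)&(cv2.cvtColor(im,cv2.COLOR_BGR2HSV)[...,1]>75))
for q in ["door_edge","catch_pad","catch_block","door_hinge","rack_mid"]:
    print(q,[(round(r["score"],2),world("side",r["location"]).round(3).tolist()) for r in find_in(q,"side")][:3])
cv2.imwrite("pics/c1.png",cv2.resize(im[190:330,190:350],None,fx=4.2,fy=4.2,interpolation=cv2.INTER_CUBIC))
E
```

```text
roof
[205, 204, 71, 90, 4759] [242. 250.] ctr [714. 100.] size [141. 252.] ang 4.6 z 0.2008
[[633.0, 220.0], [654.0, -32.0], [794.0, -20.0], [774.0, 231.0]]
[125, 106, 102, 248, 549] [174. 239.] ctr [891.   1.] size [796.  12.] ang 89.2 z 0.2001
[[880.0, -397.0], [892.0, -397.0], [902.0, 399.0], [891.0, 399.0]]
doortop
[206, 215, 101, 83, 721] [277. 262.] ctr [628. 136.] size [324. 118.] ang 52.4 z 0.1878
[[483.0, 44.0], [576.0, -28.0], [773.0, 228.0], [680.0, 300.0]]
[127, 111, 101, 245, 517] [175. 243.] ctr [891.   2.] size [796.  12.] ang 89.3 z 0.1873
[[881.0, -396.0], [892.0, -396.0], [902.0, 399.0], [891.0, 400.0]]
board
[301, 133, 72, 82, 4541] [339. 177.] ctr [ 503. -331.] size [230. 347.] ang 2.7 z 0.0243
[[380.0, -163.0], [397.0, -510.0], [626.0, -499.0], [610.0, -152.0]]
[314, 229, 12, 6, 30] [319. 232.] ctr [535. -76.] size [34. 14.] ang 6.4 z 0.0248
[[517.0, -71.0], [519.0, -85.0], [553.0, -82.0], [551.0, -67.0]]
door_edge [(0.74, [0.601, 0.097, 0.14])]
catch_pad [(0.65, [0.557, -0.39, 0.075])]
catch_block [(0.69, [0.604, 0.095, 0.146])]
door_hinge [(0.72, [0.601, 0.098, 0.145]), (0.64, [0.629, 0.01, 0.164])]
rack_mid [(0.64, [0.444, -0.428, 0.056]), (0.62, [0.6, 0.098, 0.145])]
```

View pics/c1.png

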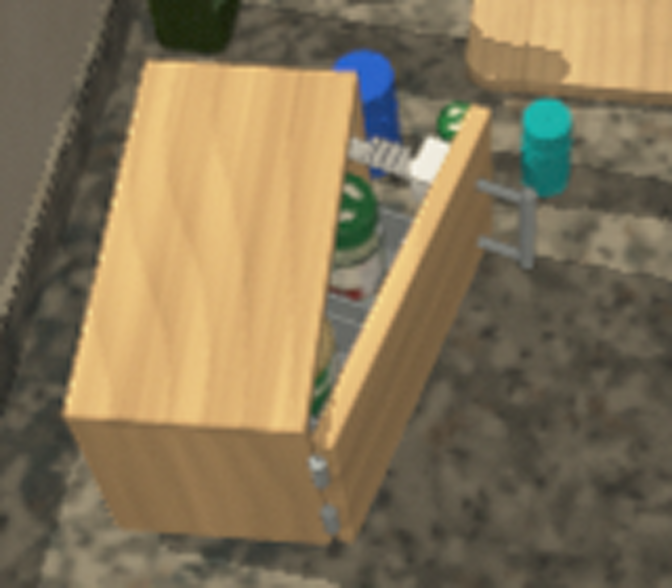

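The roof rectangle (141x252 at z 0.201) matches the cupboard. That gives cupboard yaw of about 0.083, hinge at about (0.633,0.220), and a predicted pad position of (0.629,0.011), which agrees with the detection. I'll move over it with the fingers shut.

Emit:
apply_moves --pt "0 0 -1 0" --pt "0 0 -1 0" --pt "-0.75 -0.55 0 0" --pt "-0.75 -0.55 0 0" --pt "-0.75 -0.55 0 0" --pt "-0.75 -0.55 0 0" --pt "-0.75 -0.55 0 0" --pt "-0.75 -0.55 0 0" --pt "-0.75 -0.55 0 0" --pt "-0.75 -0.55 0 0" --pt "-0.75 -0.55 0 0" --pt "-0.75 -0.55 0 0" --pt "-0.75 -0.55 0 0" --pt "-0.75 -0.55 0 0" --pt "-0.75 -0.55 0 0" --pt "-0.75 -0.55 0 0" --pt "-0.75 -0.55 0 0" --pt "-0.75 -0.55 0 0" --pt "-0.75 -0.55 0 0" --pt "0 0 0 0" --fingers 0

```text
time: 2.82
tool_pos: [0.5755, 0.0825, 0.3027]
ee_rot: [-3.139, 0.003, 2.793]
ft_force: [-0.5, -0.5, 0.7]
width: 0.0004
grip_force: 0.0
```

```bash
python3 - <<'E'
from h import *
s=read_state(); print(s["time"],s["tool_pos"],s["ee_rot"],s["joint_pos"].round(2))
for n in ["scene","wrist"]:
    c=get_calibration(n); np.save(n+"_T.npy",c["pose"])
    im,d=capture(n); np.save(n+"_d.npy",d); cv2.imwrite(n+".png",im[:,:,::-1])
    cv2.imwrite("pics/%s1.png"%n,im[:,:,::-1])
    print(np.array(c["pose"]).round(2).tolist())
    for q in ["catch_pad","catch_block","cupboard_catch","spice_jar","tin","onion","garlic"]:
        print(n,q,[(round(r["score"],2),world(n,r["location"]).round(3).tolist()) for r in find_in(q,n)][:4])
# door edge line in side view
P=cloud("side",np.load("side_d.npy"))
# inner/outer top edge pixels -> plane z=.188
c=get_calibration("side");K=np.array(c["camera_matrix"]);T=np.array(c["pose"])
for u,v in [(485/4.2+190,108/4.2+190),(492/4.2+190,112/4.2+190),(330/4.2+190,448/4.2+190),(318/4.2+190,440/4.2+190)]:
    r=T[:3,:3]@[(u-K[0,2])/K[0,0],-(v-K[1,2])/K[1,1],-1]; print((T[:3,3]+r*(.188-T[2,3])/r[2]).round(3))
E
python3 -c "
import cv2,numpy as np
a=cv2.imread('scene.png');cv2.imwrite('pics/sw.png',np.hstack([cv2.resize(a,(400,250)),cv2.resize(cv2.imread('wrist.png'),(400,250))]))"
```

```text
2.8167 [0.57549165 0.08252045 0.3027474 ] [-3.13898267e+00  2.90770443e-03  2.79349594e+00] [-0.67  0.17  0.52  1.53 -0.08  1.46  1.08]
[[0.9, -0.27, 0.35, 1.1], [0.44, 0.55, -0.71, -1.13], [0.0, 0.79, 0.61, 1.01], [0.0, 0.0, 0.0, 1.0]]
scene catch_pad []
scene catch_block []
scene cupboard_catch []
scene spice_jar []
scene tin []
scene onion []
scene garlic []
[[0.33, -0.91, -0.23, 0.51], [0.94, 0.32, 0.08, 0.11], [0.0, -0.25, 0.97, 0.46], [0.0, 0.0, 0.0, 1.0]]
wrist catch_pad []
wrist catch_block [(0.66, [0.599, 0.112, 0.153]), (0.51, [0.604, 0.147, 0.174])]
wrist cupboard_catch []
wrist spice_jar [(0.67, [0.536, -0.08, 0.081]), (0.54, [0.591, -0.083, 0.06])]
wrist tin []
wrist onion []
wrist garlic [(0.5, [0.599, 0.111, 0.15])]
[ 0.569 -0.022  0.188]
[ 0.564 -0.019  0.188]
[0.62  0.221 0.188]
[0.628 0.217 0.188]
```

View pics/sw.png

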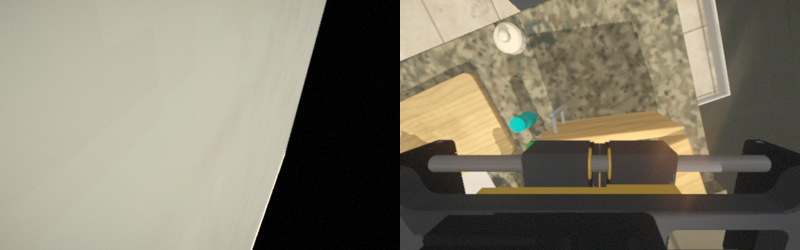

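The scene camera is blocked throughout, so I'll use the side and wrist cameras. The wrist view shows the door top at about (620,125) below the fingers, with the cupboard hidden by the gripper. One quick check of the catch from the side depth.

```bash
python3 - <<'E'
from h import *
im,d=capture("side"); P=cloud("side",d); cv2.imwrite("side.png",im[:,:,::-1])
h=np.array([.633,.220]);
hsv=cv2.cvtColor(im,cv2.COLOR_RGB2HSV)
m=(P[...,0]>.57)&(P[...,0]<.68)&(P[...,1]>-.03)&(P[...,1]<.04)&(P[...,2]>.145)&(P[...,2]<.185)&(hsv[...,1]<60)
a=-.229;x=np.array([np.cos(a),np.sin(a)]);y=np.array([-x[1],x[0]])
q=P[m]; dx=(q[:,:2]-h)@x; dy=(q[:,:2]-h)@y
for t in sorted(zip(dx.round(3),dy.round(3),q[:,2].round(3)))[::3]: print(*t)
m=(abs(P[...,2]-.188)<.004)&(P[...,1]>-.03)&(P[...,1]<.2)&(P[...,0]<.66)&(P[...,0]>.5)
q=P[m]; print(np.polyfit(q[:,1],q[:,0],1),m.sum(),q.min(0),q.max(0))
E
```

```text
0.035 -0.213 0.171
0.04 -0.212 0.169
0.047 -0.213 0.169
0.057 -0.214 0.167
0.075 -0.232 0.155
[0.24786205 0.57281905] 339 [0.57403169 0.020764   0.18402886] [0.64401837 0.19983695 0.19191876]
```

Emit:
apply_moves --pt "0 0 0 -0.71" --pt "0 0 0 -0.71" --pt "-0.475 -0.5 0 0" --pt "-0.475 -0.5 0 0" --pt "-0.475 -0.5 0 0" --pt "0 0 0.9 0" --pt "0 0 0.9 0" --pt "0 0 0.7 0" --pt "0 0 0 0" --pt "0 0 0 0"

```text
time: 4.5
tool_pos: [0.6142, 0.0196, 0.202]
ee_rot: [-3.14, -0.002, 2.916]
ft_force: [0.2, 0.3, 1.7]
width: 0.0006
grip_force: 0.0
```

```bash
python3 - <<'E'
from h import *
im,d=capture("side")
cv2.imwrite("pics/c2.png",cv2.resize(im[180:320,200:340,::-1],None,fx=4.2,fy=4.2,interpolation=cv2.INTER_CUBIC))
E
```

```text
(no output)
```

View pics/c2.png

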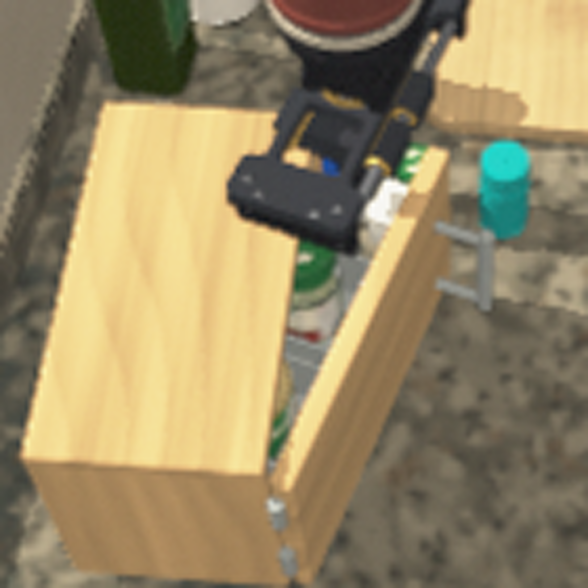

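The picture shows the shut fingers above the catch, beside the white block at (385,215), with the roof clear of the body. The fingers need about 8 mm toward -y, then I'll press.

Emit:
apply_moves --pt "-0.12 -0.2 0 0" --pt "0 0 0.4 0" --pt "0 0 0.3 0" --pt "0 0 0.2 0" --pt "0 0 0 0"

```text
time: 4.97
tool_pos: [0.6176, 0.0103, 0.1659]
ee_rot: [-3.141, -0.001, 2.916]
ft_force: [-1.0, -1.0, 3.8]
width: 0.0003
grip_force: 1.7
```

Emit:
apply_moves --pt "0 0 0.15 0" --pt "0 0 0.1 0" --pt "0 0 0 0"

```text
time: 5.22
tool_pos: [0.6189, 0.0101, 0.158]
ee_rot: [3.141, 0.002, 2.916]
ft_force: [-0.6, -2.6, 9.1]
width: 0.0005
grip_force: 4.5
```

Emit:
apply_moves --pt "0.15 0 0.05 0" --pt "0.2 0.01 0 0.5" --pt "0.2 0.01 0 0.5" --pt "0.2 0.01 0 0.5" --pt "0.2 0.01 0 0.5" --pt "0 0 0 0"

```text
time: 5.72
tool_pos: [0.5821, 0.02, 0.1573]
ee_rot: [-3.141, 0.003, 2.752]
ft_force: [-2.7, -8.7, 13.3]
width: 0.0003
grip_force: 7.0
```

```bash
cat >> h.py <<'E'
def door(n="side"):
    im,d=capture(n); P=cloud(n,d)
    m=(abs(P[...,2]-.188)<.004)&(P[...,1]>-.03)&(P[...,1]<.21)&(P[...,0]<.637)&(P[...,0]>.3)
    q=(P[m][:,:2]*1000).astype(np.float32); hsv=cv2.cvtColor(im,cv2.COLOR_RGB2HSV)[m]
    q=q[(hsv[:,0]>10)&(hsv[:,0]<25)&(hsv[:,1]>70)]
    l=cv2.fitLine(q,cv2.DIST_HUBER,0,.01,.01).ravel(); vx,vy=l[0]*np.sign(l[1]),abs(l[1])
    print("door q~",np.arctan2(vx,vy)+.083,len(q),q.min(0),q.max(0)); return im,P
E
python3 - <<'E'
from h import *
im,P=door()
E
```

```text
door q~ 0.4889604 501 [523.3456    -7.354184] [627.7262  209.29012]
```

Emit:
apply_moves --pt "0.2 0.006 -0.1 0.5" --pt "0.2 0.006 0 0.5" --pt "0.2 0.006 0 0.5" --pt "0.2 0.006 0 0.5" --pt "0.2 0.006 0 0.5" --pt "0.2 0.006 0 0.5" --pt "0.2 0.006 0 0.5" --pt "0.2 0.006 0 0.5" --pt "0.2 0.006 0 0.5" --pt "0.2 0.006 0 0.5" --pt "0 0 0 0"

```text
time: 6.68
tool_pos: [0.5154, 0.0676, 0.1598]
ee_rot: [3.141, -0.0, 2.354]
ft_force: [-2.2, -2.4, 6.6]
width: 0.0004
grip_force: 3.4
```

```bash
python3 - <<'E'
from h import *
im,P=door()
E
```

```text
door q~ 0.9093779 541 [442.089    50.79086] [636.6632  209.85611]
```

Emit:
apply_moves --pt "0.2 -0.03 0 0.5" --pt "0.2 -0.03 0 0.5" --pt "0.2 -0.03 0 0.5" --pt "0.2 -0.03 0 0.5" --pt "0.2 -0.03 0 0.5" --pt "0.2 -0.03 0 0.5" --pt "0.2 -0.03 0 0.5" --pt "0.2 -0.03 0 0.5" --pt "0.2 -0.03 0 0.5" --pt "0.2 -0.03 0 0.5" --pt "0 0 0 0"

```text
time: 7.65
tool_pos: [0.4628, 0.1286, 0.161]
ee_rot: [3.135, -0.001, 1.956]
ft_force: [4.3, 4.4, 5.6]
width: -0.0
grip_force: 4.4
```

```bash
python3 - <<'E'
from h import *
im,P=door()
E
```

```text
door q~ 1.3406782 502 [394.13016 140.85394] [602.2608  209.94917]
```

Emit:
apply_moves --pt "-0.15 0 -0.1 0" --pt "-0.05 0 -0.8 0" --pt "0 0 -0.9 0" --pt "0 0 -0.9 0" --pt "-0.6 0.3 -0.9 0" --pt "-0.8 0.3 -0.3 0" --pt "-0.8 0.3 0 0" --pt "-0.8 0.3 0 0" --pt "0 0 0 0" --pt "0 0 0 0" --fingers 1

```text
time: 8.53
tool_pos: [0.5525, 0.0241, 0.3121]
ee_rot: [-3.141, 0.001, 1.952]
ft_force: [-0.7, 0.1, 0.6]
width: 0.0591
grip_force: 0.0
```

```bash
python3 - <<'E'
from h import *
im,P=door()
w,d=capture("wrist"); W=cloud("wrist",d); np.save("W.npy",W); cv2.imwrite("wrist.png",w[:,:,::-1]); np.save("S.npy",P)
for n in ["side","wrist"]:
  for q in ["spice_jar","tin"]:
    print(n,q,[(round(r["score"],2),world(n,r["location"]).round(3).tolist()) for r in find_in(q,n)][:5])
cv2.imwrite("side.png",im[:,:,::-1])
cv2.imwrite("pics/w3.png",np.hstack([w[::1,80:560,::-1],cv2.resize(im[180:320,220:332,::-1],(320,400))]))
E
```

```text
door q~ 1.2952353 517 [397.31314 130.77878] [609.1372  209.89491]
side spice_jar [(0.84, [0.509, 0.128, 0.176]), (0.62, [0.534, -0.078, 0.068]), (0.52, [0.516, 0.178, 0.136]), (0.46, [0.658, -0.078, 0.085]), (0.44, [0.597, -0.071, 0.052])]
side tin [(0.65, [0.583, 0.146, 0.138]), (0.4, [0.516, 0.181, 0.133])]
wrist spice_jar [(0.86, [0.666, -0.088, 0.106]), (0.73, [0.599, -0.069, 0.039]), (0.68, [0.537, -0.072, 0.073]), (0.65, [0.507, 0.118, 0.179])]
wrist tin [(0.92, [0.581, 0.143, 0.141]), (0.74, [0.563, -0.187, 0.024]), (0.16, [0.518, 0.161, 0.165])]
```

View pics/w3.png

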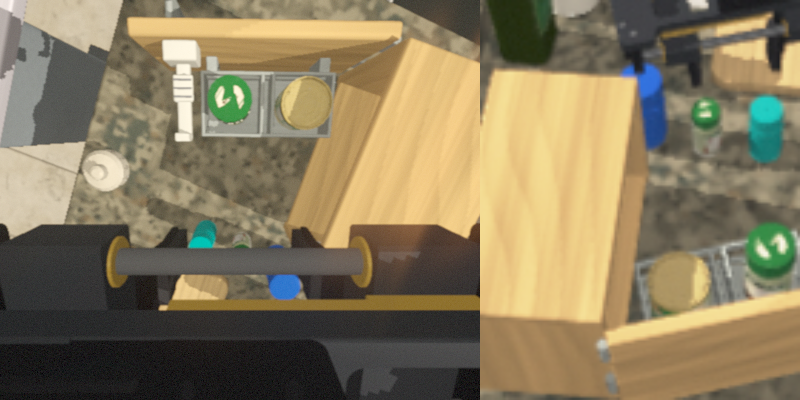

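The wrist view (left) shows the jar's green cap at (230,100) in the outer bay, the tin at (306,102), and the catch arm at (183,90). The green-capped look-alike, blue and turquoise things stand outside, near y -0.08. The door is wide open.

```bash
python3 - <<'E'
from h import *
tp=np.array([.5525,.0241])
for f,c in [("W.npy","wrist.png"),("S.npy","side.png")]:
    P=np.load(f); hsv=cv2.cvtColor(cv2.imread(c),cv2.COLOR_BGR2HSV)
    m=(abs(P[...,2]-.176)<.006)&(P[...,1]>.07)&(P[...,1]<.16)&(P[...,0]>.45)&(P[...,0]<.56)
    q=P[m]; (cx,cy),r=cv2.minEnclosingCircle((q[:,:2]*1000).astype(np.float32)); print(f,cx,cy,r,q[:,2].max(),m.sum(),q.mean(0))
    m=(abs(P[...,2]-.142)<.006)&(P[...,1]>.10)&(P[...,1]<.2)&(P[...,0]>.54)&(P[...,0]<.62)&(hsv[...,1]>0)
    q=P[m]; (cx,cy),r=cv2.minEnclosingCircle((q[:,:2]*1000).astype(np.float32)); print("tin",cx,cy,r)
E
```

```text
W.npy 486.7015380859375 123.33978271484375 43.396514892578125 0.18197516309760386 2099 [0.4957065  0.11958526 0.17629314]
tin 576.1270751953125 157.20579528808594 43.65559387207031
S.npy 486.97857666015625 121.36442565917969 41.666526794433594 0.1818615569376174 278 [0.49914071 0.11749847 0.17623501]
tin 573.25048828125 161.83926391601562 49.35530090332031
```

```bash
python3 - <<'E'
from h import *
for f,c in [("W.npy","wrist.png"),("S.npy","side.png")]:
    P=np.load(f)
    for z,c0 in [(.176,(.508,.124)),(.142,(.582,.145))]:
        m=(abs(P[...,2]-z)<.007)&(np.hypot(P[...,0]-c0[0],P[...,1]-c0[1])<.034)
        n,l,s,_=cv2.connectedComponentsWithStats(m.astype(np.uint8)); i=1+np.argmax(s[1:,4]); q=P[l==i]
        print(f,z,cv2.minEnclosingCircle((q[:,:2]*1000).astype(np.float32)),q.mean(0).round(4))
E
```

```text
W.npy 0.176 ((505.4582824707031, 113.44893646240234), 22.48584747314453) [0.5053 0.1137 0.1758]
W.npy 0.142 ((584.7745361328125, 144.05616760253906), 28.6888370513916) [0.5846 0.145  0.1396]
S.npy 0.176 ((506.1001892089844, 114.91389465332031), 22.959976196289062) [0.506  0.1162 0.1762]
S.npy 0.142 ((586.2682495117188, 144.88803100585938), 29.050548553466797) [0.5856 0.1448 0.1402]
```

Emit:
apply_moves --pt "0.84 -0.08 0 0.1" --pt "0.84 -0.08 0 0.1" --pt "0.84 -0.09 0 0" --pt "0 0 0.8 0" --pt "0 0 0.8 0" --pt "0 0 0.8 0" --pt "0 0 0 0" --pt "0 0 0 0" --fingers 0.76

```text
time: 9.5
tool_pos: [0.5045, 0.1166, 0.2157]
ee_rot: [-3.139, 0.0, 1.941]
ft_force: [0.5, -0.8, 0.0]
width: 0.0665
grip_force: 0.0
```

Emit:
apply_moves --pt "-0.07 0 0.45 0" --pt "0 0 0.45 0" --pt "0 0 0.45 0" --pt "0 0 0.45 0" --pt "0 0 0 0"

```text
time: 9.92
tool_pos: [0.5092, 0.1157, 0.1453]
ee_rot: [3.136, -0.001, 1.941]
ft_force: [4.2, 2.1, 2.4]
width: 0.0663
grip_force: 2.2
```

Emit:
apply_moves --pt "0 0 0 0" --pt "0 0 0 0" --pt "0 0 0 0" --pt "0 0 0 0" --pt "0 0 0 0" --pt "0 0 0 0" --fingers 0 --newtons 15

```text
time: 10.42
tool_pos: [0.5068, 0.1138, 0.1447]
ee_rot: [3.141, -0.0, 1.94]
ft_force: [-1.6, -1.0, 6.6]
width: 0.0444
grip_force: 15.0
```

Emit:
apply_moves --pt "0 0 -0.2 0" --pt "0 0 -0.5 0" --pt "0 0 -0.7 0" --pt "0 0 -0.7 0" --pt "0 0 -0.7 0" --pt "0 0 -0.7 0" --pt "0 0 -0.4 0" --pt "0 0 0 0" --newtons 20

```text
time: 11.08
tool_pos: [0.5079, 0.114, 0.3041]
ee_rot: [3.136, -0.001, 1.94]
ft_force: [-0.2, -1.3, -1.8]
width: 0.0451
grip_force: 20.0
```

```bash
python3 - <<'E'
from h import *
im,P=door()
for q in ["spice_jar","tin"]:
    print(q,[(round(r["score"],2),world("side",r["location"]).round(3).tolist()) for r in find_in(q,"side")][:5])
E
```

```text
door q~ 1.3081199 501 [397.23767 132.81476] [606.77594 209.88838]
spice_jar [(0.86, [0.505, 0.135, 0.311]), (0.57, [0.667, -0.094, 0.111])]
tin [(0.64, [0.585, 0.146, 0.144])]
```

Emit:
apply_moves --pt "-0.3 -0.12 0 0" --pt "-0.6 -0.25 0 0" --pt "-0.7 -0.29 0 0" --pt "-0.7 -0.29 0 0" --pt "-0.7 -0.29 0 0" --pt "-0.7 -0.29 0 0" --pt "-0.7 -0.29 0 0" --pt "-0.7 -0.29 0 0" --pt "-0.7 -0.29 0 0" --pt "-0.7 -0.29 0 0" --pt "-0.7 -0.29 0 0" --pt "-0.6 -0.25 0 0" --pt "-0.4 -0.17 0 0" --pt "0 0 0 0" --pt "0 0 0 0"

```text
time: 12.48
tool_pos: [0.4968, -0.2428, 0.299]
ee_rot: [-3.139, -0.0, 1.937]
ft_force: [0.1, 0.5, -1.4]
width: 0.0445
grip_force: 20.0
```

```bash
python3 - <<'E'
from h import *
im,d=capture("side");P=cloud("side",d)
w,dw=capture("wrist")
for q in ["onion","garlic","spice_jar"]:
    print(q,[(round(r["score"],2),world("side",r["location"]).round(3).tolist()) for r in find_in(q,"side")][:5])
cv2.imwrite("pics/p4.png",np.hstack([w[:,80:560,::-1],cv2.resize(im[80:280,220:380,::-1],(320,400))]))
E
```

```text
onion [(0.76, [0.559, -0.39, 0.075]), (0.29, [0.663, 0.16, 0.193])]
garlic []
spice_jar [(0.85, [0.494, -0.221, 0.3]), (0.74, [0.661, -0.08, 0.094]), (0.54, [0.536, -0.079, 0.069]), (0.49, [0.599, -0.071, 0.051])]
```

View pics/p4.png

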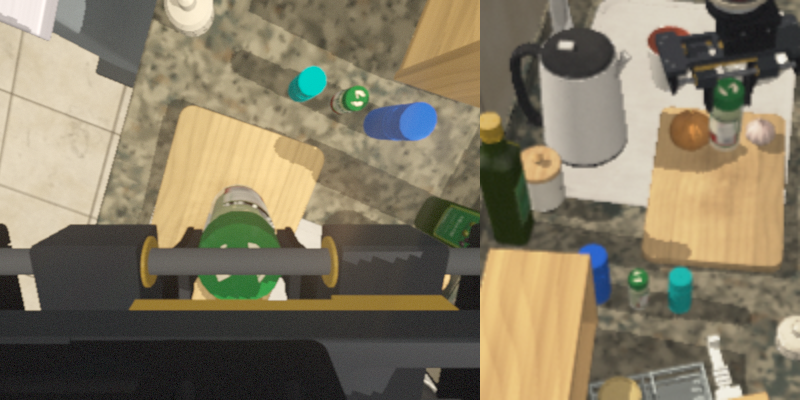

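The jar hangs upright over the free half of the board, with the onion at (690,130) and the garlic at (762,130), both clear. Lowering it now.

Emit:
apply_moves --pt "0 0 0.4 0" --pt "0 0 0.7 0" --pt "0 0 0.7 0" --pt "0 0 0.7 0" --pt "0 0 0.7 0" --pt "0 0 0.6 0" --pt "0 0 0.5 0" --pt "0 0 0.3 0" --pt "0 0 0.1 0" --pt "0 0 0 0" --pt "0 0 0 0"

```text
time: 13.65
tool_pos: [0.4988, -0.2413, 0.1129]
ee_rot: [3.141, 0.001, 1.941]
ft_force: [0.1, -0.4, -1.0]
width: 0.0445
grip_force: 20.0
```

Emit:
apply_moves --pt "0 0 0.1 0" --pt "0 0 0.1 0" --pt "0 0 0.08 0" --pt "0 0 0 0"

```text
time: 13.98
tool_pos: [0.498, -0.2409, 0.1003]
ee_rot: [-3.141, -0.0, 1.941]
ft_force: [-0.6, 1.4, -0.9]
width: 0.0447
grip_force: 20.0
```

Emit:
apply_moves --pt "0 0 0.05 0" --pt "0 0 0.03 0" --pt "0 0 0 0"

```text
time: 14.23
tool_pos: [0.4986, -0.2423, 0.0992]
ee_rot: [3.141, 0.001, 1.94]
ft_force: [-5.5, 1.9, 15.8]
width: 0.0444
grip_force: 20.0
```

Emit:
apply_moves --pt "0 0 -0.05 0" --pt "0 0 0 0" --pt "0 0 0 0"

```text
time: 14.48
tool_pos: [0.4983, -0.2411, 0.0996]
ee_rot: [3.141, 0.0, 1.94]
ft_force: [-0.6, -0.3, -1.5]
width: 0.0446
grip_force: 20.0
```

Emit:
apply_moves --pt "0 0 0 0" --pt "0 0 0 0" --pt "0 0 0 0" --pt "0 0 0 0" --pt "0 0 0 0" --pt "0 0 0 0" --fingers 0.9

```text
time: 14.98
tool_pos: [0.4982, -0.2412, 0.0996]
ee_rot: [-3.142, 0.0, 1.94]
ft_force: [-0.3, -0.0, 0.6]
width: 0.0746
grip_force: 0.0
```

Emit:
apply_moves --pt "0 0 -0.3 0" --pt "0 0 -0.5 0" --pt "0 0 -0.7 0" --pt "0 0 -0.8 0" --pt "0 0 -0.8 0" --pt "0 0 -0.8 0" --pt "-0.5 0 -0.5 0" --pt "-0.8 0 0 0" --pt "-0.8 0 0 0" --pt "0 0 0 0" --pt "0 0 0 0"

```text
time: 15.9
tool_pos: [0.5278, -0.3216, 0.2758]
ee_rot: [-3.139, 0.001, 1.937]
ft_force: [0.2, 0.3, -0.5]
width: 0.0783
grip_force: 0.0
```

```bash
python3 - <<'E'
from h import *
im,P=door()
for q in ["onion","garlic","spice_jar","tin"]:
    print(q,[(round(r["score"],2),world("side",r["location"]).round(3).tolist()) for r in find_in(q,"side")][:5])
w,d=capture("wrist")
cv2.imwrite("pics/p5.png",np.hstack([w[:,80:560,::-1],cv2.resize(im[80:280,220:380,::-1],(320,400))]))
E
```

```text
door q~ 1.3078817 511 [397.16583 133.32797] [606.58417 209.95605]
onion [(0.59, [0.56, -0.39, 0.076])]
garlic [(0.61, [0.443, -0.428, 0.054])]
spice_jar [(0.92, [0.5, -0.224, 0.103]), (0.72, [0.536, -0.077, 0.067]), (0.69, [0.599, -0.073, 0.051]), (0.56, [0.659, -0.079, 0.093])]
tin [(0.88, [0.585, 0.144, 0.14]), (0.73, [0.515, 0.174, 0.122])]
```

View pics/p5.png

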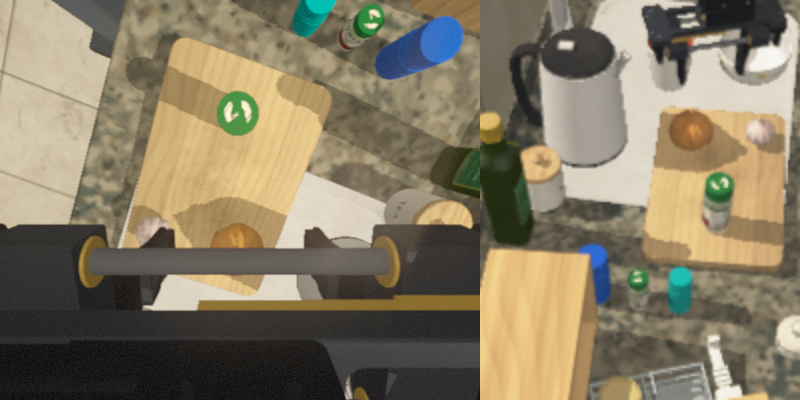

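The jar stands upright on the board (cap at (238,113)). The onion, garlic and tin haven't moved, the door is at about 1.31 rad, and the robot is clear of everything. I'm handing it in.

```bash
python3 -c "
from workcell import *
print(finish_job())"
```

```text
the job is handed in; nothing more can be done
None
```

I've handed the job in: the jar stands upright on the chopping board, the tin is still in the rack, the door is open at about 1.31 rad, and the onion and garlic haven't moved; no verdict came back.

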